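# Pack the gear and click the sprung case shut

## Robot

A 6-joint arm with a two-finger parallel gripper is mounted at the origin on the work surface. World frame = base frame: x ahead of the robot, y to its left, z up, the work surface at z = 0. Lengths are in m, angles in rad, forces in N, time in s.
With the tool pointing down it reaches from about 0.425 to 0.95 m from the base axis. Payload 3.5 kg.
Tool frame: the origin (TCP) lies midway between the tips of the shut fingers; the grasp point (between the pads) lies 19 mm behind it; z points along the fingers, y is the line along which they close (so a half turn about z gives the same grasp; the last joint's range is limited). The gripper opens to 85 mm and grips with 20 to 120 N. Pads are 22 mm wide; open, the fingers measure 114 mm over their backs; the gripper's body (76 mm by 85 mm) begins 54 mm behind the grasp point. The pads swing forward as they close: fully open they stand 13 mm farther back than shut.
Start: joints at [-1.355, 0.286, 1.577, -0, 1.279, -0.15], TCP at [0.241, -0.63, 0.209] pointing down, gripper open.
Joint ranges: [-2.77, 2.77], [-0.9, 2.22], [0.21, 2.48], [-1.53, 4.67], [0.24, 2.81], [-2.84, 2.84]. Speed limits (rad/s): [2.79, 2.79, 3.14, 3.14, 3.14, 3.14].

## Interface

Orientations are given as a unit quaternion [x, y, z, w].
In Python, from plant import ctrl, cams, order gives the robot as it stands.
- The arm moves only by the tool move_arm, never from a script. Its argument "plan" is one flat list of numbers, 7 for each row, row after row: the shift along the world's x, y, z in mm, then the turn, a rotation vector about the world's x, y, z in degrees, then the finger opening in mm, from 0 to 85.4. A call has 1 to 12 rows; each row shifts and turns the commanded pose from where the row before left it; what a row does not reach is not made up. A row lasts 1/10 s, in which the tool goes at most 50 mm and 8.59 degrees, less where a joint would pass 70% of its speed; a pose out of reach is approached as far as the arm can. A call is refused whole if a number of a shift passes 50 or a number of a turn 8.59, either way. A call with a gripper value outside its range is refused whole. The fingers move at their own pace and stop on an object; "newtons" is the grip in N (left out, the last holds). Time passes only in rows, so rows that do not move let the fingers close. It gives the time, the measured TCP pose, the force, the opening and the grip force at its end, in the units of the state.
- ctrl.get_state(): the state, without advancing time (a new reading comes with each control period).
- cams.read_camera(name): name is "side" or "top"; returns a dict with "color" (400x640x3 uint8, red, green, blue), "fov_y" (degrees; the focal length in pixels is half the picture's height over the tangent of half this angle, whatever the lens; pixels are square), "cx", "cy" (the principal point, pixels), "k1" (the pictures are not rectified: a ray, as slopes to the right and down, at radius r is drawn at 1 + k1 r^2 times it, then the intrinsics apply), "origin" and "orientation" of the camera in the world. Camera axes: x right, y up, looking along -z (the intrinsics and any distortion apply to the point x, -y, -z); pixel columns grow to the right and rows downward; lengths in m; the calibration is good to about 2 mm. A picture is of the moment at which its call begins. There is no depth.
- order.sign_off(): hands the job in; it is judged then, once.
The state is a dict: "time": time; "qpos": joint angles; "dq": joint speeds; "joint_efforts": joint torques, N m; "eef_pos": TCP position; "tcp_rot": TCP orientation; "contact_force": force on the tool from outside, world axes, zero at the start; "wrist_torque": the same for the moment, N m; "opening": opening from 0.0 (shut) to 1.0 (fully open); "finger_force": force on a finger pad.
Only numpy, scipy, OpenCV 4.12 (cv2) and the standard library are available. Lean on these libraries where they do the work, as an engineer would, in place of code of your own. Each camera call takes 0.05 s, during which the arm holds its last target. There are 200 camera calls.

## Task

Set the steel gear down, flat and upright, into the round recess of the orange case (do not drop it), then swing the case's sprung lid down and press its free edge home until the spring catch clicks and keeps it shut. Never push on the case or its lid with more than 25 N, and leave the other things on the bench where they are.

Things in the scene. Friction and masses are not known exactly. Their poses are not given: they have to be found in the camera images.
- gear: steel pump gear standing on its toothed disc: disc 56 mm across, 12 mm thick; on it a round hub 20 mm across whose top is 45 mm above the underside. 0.22 kg. Origin at the centre of the underside, z up along the hub. Grip it by the hub, from above, over the disc.
- case: orange box fixed to the bench, 170 (x) by 150 mm (y), rim 70 mm high, walls 6 mm; lid hinge on the +x rim, spring catch at the middle of the -x wall. Origin under its centre, z up, yaw within 0.35 of square to the robot. A grey insert inside (top 18 mm above the bench) has the round recess for the gear. Case and lid crack above 25 N of push
- nest (a point): centre of the recess floor, 8 mm above the bench: recess 61 mm across, 10 mm deep, 30 mm from the case's centre towards its -x side; the seated gear's origin lies here
- lid_hinge (a point): middle of the hinge axis, which runs along the case's y, 80 mm above the bench; the lid turns about it. Axes as the lid's own: at joint 0 the same as the case's
- lid_press (a point): white pad on the lid's upper face, the place to press: 146 mm from the hinge axis, on the middle line, 8.8 mm above the lid's underside (whose plane holds the hinge axis). The lid is a plate 8 mm thick, 171 mm long from hinge to free edge, 150 mm wide, with a thin 18 mm skirt hanging over the rim. Axes as the lid's own
- lid_lip (a point): black lip at the middle of the lid's free edge, 176 mm from the hinge axis, held by the catch. Going down it meets the catch nose 10 mm or so before it is home; the push at the pad climbs from 5 to some 9 to 13 N, eases, clicks (force drops to near 0), and within a millimetre or two the lid meets a stiff rest and the force climbs steeply (some 20 N per mm)
- catch_nose (a point): tip of the spring catch's dark nose, 30 mm wide, on a steel plate, reaching 25 mm out from the wall; the nose ends about 6 mm above the shut lid's upper face. Plate, nose and the lid's rest are set together up to 8 mm high or low, hidden; this point is only where they nominally are. So feel: press on slowly until the lid meets its rest, then stop at once
- lid (a joint): lid angle: 0 = level, grows as it opens; shut it is -0.05 to 0.05; free it stands at about 1.4, nearly upright, leaning a little over the case to the -x side. A spring drives it open whenever nothing holds it (under 1 N at the pad near upright, rising to 4 to 5 N near shut), so it never stays half shut: keep contact all the way down
- bearing: ball bearing ring lying flat, 52 mm across, 15 mm thick, 25 mm bore; origin under its centre
- piston: small aluminium piston standing upright, 58 mm across, 45 mm high; origin under its centre
- spanner: open-ended steel spanner lying flat; origin under it
- grease_tin: blue tin, 52 mm across, 50 mm high; origin under its centre
- bolt0: dark bolt standing on its 18 mm head, 45 mm high; origin under its centre
- bolt1: second dark bolt, like bolt0
There are look-alikes about, which are no part of the job. Several things have the shape of the case; the one meant has the colours described above.

How it is judged:
By the outcome, as a careful person would: the job done as asked, in the order asked, and still so for the second after the job is handed in, with the robot touching nothing.
It also fails if it takes over 72 s, if anything falls off the work surface, if the arm or the gripper's body presses on something with over 40 N, if the wrist force passes 120 N, or if a joint passes its speed limit or range.

## Working session

There is one attempt and no reset: what is moved stays moved. The work goes in short steps, Python scripts to look and compute and a tool call to move; the robot and the scene stay as the last step left them, time stands still between calls to the robot, and variables do not carry over. Pictures are saved under pics/ and viewed, at most 10 in all, crops included, and the job is handed in when it is done.

Besides the shell and the picture viewer there is one more tool, called after "Request:" by a JSON object that holds its "op" and its "data". move_arm: Moves the arm, as the interface text tells. Its arguments: {"type":"object","properties":{"plan":{"type":"array","items":{"type":"number"}},"newtons":{"type":"number"}},"required":["plan"]}

```bash
mkdir -p pics; cat > h.py <<'E'
import numpy as np, cv2, pickle
from scipy.spatial.transform import Rotation as R
def snap(n,f):
    from plant import cams
    c=cams.read_camera(n); cv2.imwrite(f'pics/{f}.png',c['color'][:,:,::-1]); pickle.dump(c,open(f'pics/{f}.pkl','wb')); return c
def load(f): return pickle.load(open(f'pics/{f}.pkl','rb'))
def KD(c):
    f=200/np.tan(np.radians(c['fov_y'])/2); return np.array([[f,0,c['cx']],[0,f,c['cy']],[0,0,1.]]),np.array([c['k1'],0,0,0,0.])
def rot(c):
    return R.from_quat(c['orientation']).as_matrix()
def px2w(c,u,v,z):
    K,D=KD(c); p=cv2.undistortPoints(np.array([[[u,v]]],float),K,D)[0,0]
    d=rot(c)@np.array([p[0],-p[1],-1]); o=np.array(c['origin']); return o+d*(z-o[2])/d[2]
def w2px(c,P):
    K,D=KD(c); q=(np.atleast_2d(P)-np.array(c['origin']))@rot(c); q=q*[1,-1,-1]
    return cv2.projectPoints(q,np.zeros(3),np.zeros(3),K,D)[0][:,0]
E
python3 - <<'E'
from h import *
from plant import ctrl
for n in('top','side'):
    c=snap(n,n+'0'); print(n,{k:v for k,v in c.items() if k!='color'})
print(ctrl.get_state())
a=cv2.imread('pics/top0.png');b=cv2.imread('pics/side0.png')
E
```

```text
top {'fov_y': 52.89472071586868, 'cx': 316.89718883208104, 'cy': 199.12217259279066, 'k1': 5.268090536902437e-05, 'origin': array([0.43004608, 0.09854523, 1.16277453]), 'orientation': array([ 0.02163206, -0.0224209 , -0.70132927,  0.71215632])}
side {'fov_y': 42.286693465379216, 'cx': 315.88060478836303, 'cy': 194.55808814936222, 'k1': -0.14225979781313178, 'origin': array([-0.22482145, -1.2658206 ,  0.95846133]), 'orientation': array([ 0.49158149, -0.11257459, -0.21431001,  0.83650811])}
{'time': 0.1, 'qpos': array([-1.35501283e+00,  2.87132770e-01,  1.57799723e+00,  1.77859984e-05,
        1.27860692e+00, -1.50000786e-01]), 'dq': array([ 0.00017239, -0.00216222, -0.00504068, -0.00109067,  0.00057493,
        0.00065776]), 'joint_efforts': array([ 9.69826360e-04, -4.07298732e+01, -2.93698758e+01, -1.47651645e-04,
        3.40336745e-03,  9.44218868e-06]), 'eef_pos': array([ 0.24133097, -0.629713  ,  0.20806648]), 'tcp_rot': array([ 9.83321702e-01,  1.81871606e-01, -2.67488720e-05, -1.07183423e-03]), 'contact_force': array([ 0.56773237, -0.28589567,  0.54809961]), 'wrist_torque': array([-0.03264608, -0.02636169,  0.02816807]), 'finger_force': 0.0, 'opening': 1.000648539986404}
```

View pics/top0.png

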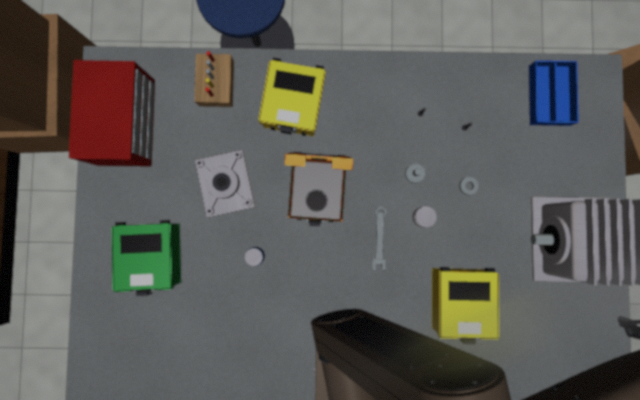

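View pics/side0.png

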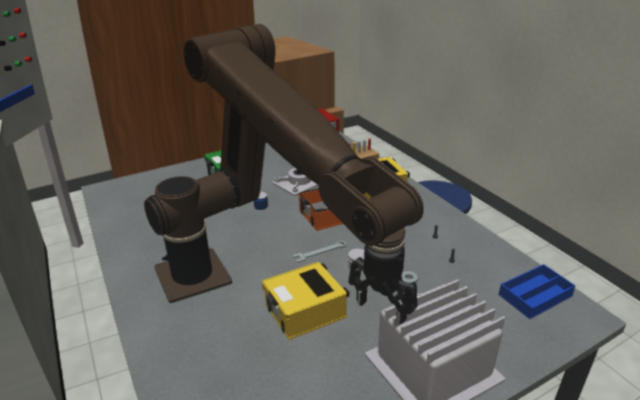

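Top picture: the orange case with its lid upright is at about (318,190), and the recess is at (316,200). The gear could be (415,173) or (469,186); the other one is the bearing ring. The piston is at (425,217), the tin at (254,257), and the yellow and green cases are look-alikes. I'll confirm with an enlarged crop.

```bash
python3 - <<'E'
from h import *
a=cv2.imread('pics/top0.png')
L=cv2.resize(a[140:240,275:365],None,fx=5,fy=5,interpolation=cv2.INTER_CUBIC)
r=cv2.resize(a[150:240,390:490],None,fx=3.3,fy=3.3,interpolation=cv2.INTER_CUBIC)[:297]
o=np.zeros((500,790,3),np.uint8);o[:,:450]=L;o[:r.shape[0],455:455+r.shape[1]]=r
cv2.imwrite('pics/z1.png',o)
c=load('top0')
for u,v,z in[(415,173,.045),(469,186,.015),(316.5,200.5,.018),(425,217,.045)]:print(px2w(c,u,v,z))
E
```

```text
[ 0.57723274 -0.1755037   0.045     ]
[ 0.54606929 -0.33776475  0.015     ]
[0.4975232  0.09888599 0.018     ]
[ 0.45463687 -0.20331     0.045     ]
```

View pics/z1.png

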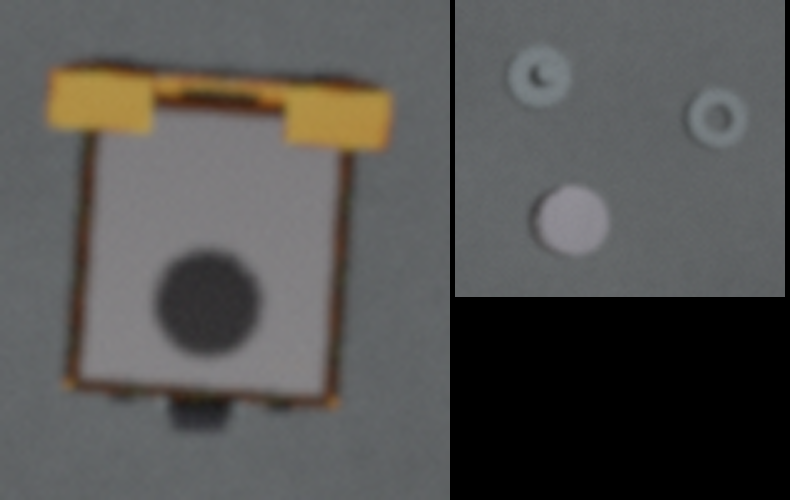

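The left ring (415,173) shows an off-centre raised hub and has no bore, so it is the gear; the right one (469,186) has a dark bore, so it is the bearing. The orange case corners on the -x side are at about (289,217) and (341.6,220.6), and the recess is at about (316.2,199.8).

```bash
python3 - <<'E'
from h import *
c=load('top0')
print('disc',px2w(c,415.4,172.7,.012),'hub',px2w(c,417.8,171.5,.045))
a=px2w(c,288.6,216.6,.07);b=px2w(c,341.3,220.3,.07);e=(a-b);print(a,b,np.linalg.norm(e),'yaw',np.degrees(np.arctan2(-e[0],e[1])))
yaw=np.arctan2(-e[0],e[1]);m=(a+b)/2;print('case from rim',m+np.array([np.cos(yaw),np.sin(yaw),0])*.085,'nest from rim',m+np.array([np.cos(yaw),np.sin(yaw),0])*.055)
# recess by threshold centroid
g=cv2.cvtColor(c['color'],cv2.COLOR_RGB2GRAY)[183:216,300:333].astype(float)
w=np.clip(105-g,0,50); yy,xx=np.mgrid[183:216,300:333]; s=((xx-316)**2+(yy-200)**2<13**2)*w
u,v=(s*xx).sum()/s.sum(),(s*yy).sum()/s.sum();print(u,v,px2w(c,u,v,.016))
# gear disc + bearing
for (u0,v0,z) in[(415,173,.012)]:
    g=c['color'][v0-20:v0+20,u0-20:u0+20].astype(float).sum(2); bg=np.median(g)
    yy,xx=np.mgrid[v0-20:v0+20,u0-20:u0+20]; mk=((np.abs(g-bg)>35)&((xx-u0)**2+(yy-v0)**2<14**2)).astype(np.uint8)
    cn=max(cv2.findContours(mk,0,1)[0],key=cv2.contourArea);(x,y),r=cv2.minEnclosingCircle(cn)
    print('gear',x+u0-20,y+v0-20,r,px2w(c,x+u0-20,y+v0-20,z))
E
```

```text
disc [ 0.58246547 -0.18474694  0.012     ] hub [ 0.58157772 -0.18334158  0.045     ]
[0.44950354 0.17395365 0.07      ] [0.44165764 0.0307322  0.07      ] 0.14343619328707202 yaw -3.135618392527453
case from rim [0.53045333 0.09769347 0.07      ] nest from rim [0.50049825 0.09933445 0.07      ]
316.1077957158113 200.13323701237516 [0.49867352 0.1000232  0.016     ]
gear 415.547945022583 172.6164379119873 9.193350791931152 [ 0.58271427 -0.18517324  0.012     ]
```

Request:
{"op": "move_arm", "data": {"plan": [28, 37, 0, 0, 0, -8, 85, 28, 37, 0, 0, 0, -8, 85, 28, 37, 0, 0, 0, -8, 85, 28, 37, 0, 0, 0, 0, 85, 28, 37, 0, 0, 0, 0, 85, 28, 37, 0, 0, 0, 0, 85, 28, 37, 0, 0, 0, 0, 85, 28, 37, 0, 0, 0, 0, 85, 28, 37, 0, 0, 0, 0, 85, 28, 37, 0, 0, 0, 0, 85, 28, 37, -20, 0, 0, 0, 85, 28, 30, -30, 0, 0, 0, 85], "newtons": 40}}

```text
time: 1.3
eef_pos: [0.579, -0.1926, 0.1618]
tcp_rot: [1.0, -0.026, 0.002, 0.001]
contact_force: [-0.4, -0.2, -0.7]
opening: 0.991
finger_force: 0.0
```

```bash
python3 - <<'E'
from h import *
snap('side','s1');snap('top','t1')
from plant import ctrl
s=ctrl.get_state();print(s['eef_pos'],np.degrees(R.from_quat(s['tcp_rot']).as_euler('xyz')))
c=load('s1');print(w2px(c,[[.582,-.1845,0],[.499,.0998,.018],[.5305,.0977,.07]]))
cv2.imwrite('pics/s1z.png',cv2.resize(cv2.imread('pics/s1.png')[140:300,260:460],None,fx=3.7,fy=3.7,interpolation=cv2.INTER_CUBIC))
E
```

```text
[ 0.57595986 -0.18878111  0.15425748] [-179.70164691    0.46175829   -2.73616829]
[[387.36633389 249.88011576]
 [321.3816333  211.50394291]
 [329.39295876 196.59609974]]
```

View pics/s1z.png

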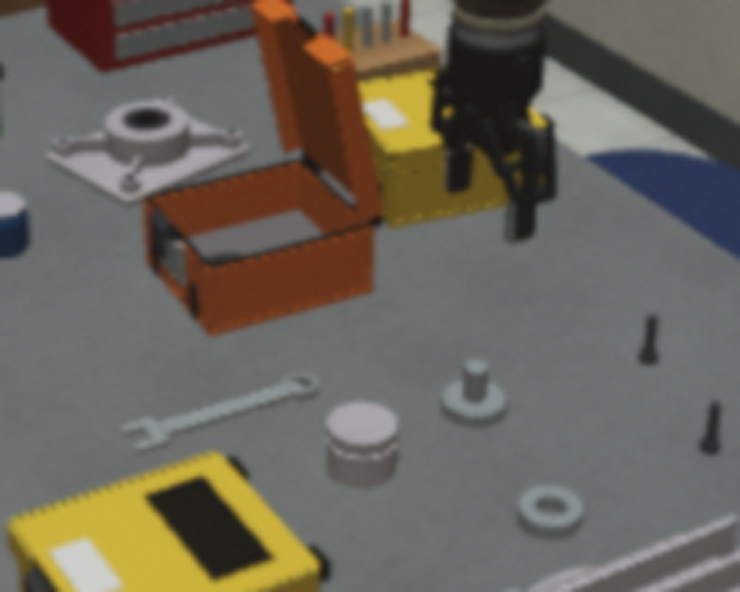

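The side crop shows the gear with its hub: disc top at crop (474,398) and hub top at (476,365). The bearing ring is at (550,508), separate from it. The case rim corners are at crop (207,263) for the front-left, (148,197) for the rear-left and (375,222) for the front-right. The lid stands upright.

```bash
python3 - <<'E'
from h import *
c=load('s1');P=lambda x,y:(260+(x+.5)/3.7-.5,140+(y+.5)/3.7-.5)
print('disc',px2w(c,*P(474,398),.012),'hub',px2w(c,*P(476,364),.045))
for q in[(207,263),(148,197),(375,222)]:print('rim',px2w(c,*P(*q),.07))
for x in (.499,):
  cy,sy=np.cos(-.054),np.sin(-.054);o=np.array([.5295,.0985,0])
  for l in[(-.085,-.075,.07),(-.085,.075,.07),(.085,-.075,.07),(-.085,-.075,0),(.085,-.075,0)]:
    w=o+[cy*l[0]-sy*l[1],sy*l[0]+cy*l[1],l[2]];p=w2px(c,w)[0];print(l,w,(p-[260,140])*3.7, w2px(load('t1'),w)[0])
t=load('t1');print(w2px(t,[.499,.0998,.018]))
from plant import ctrl
print(ctrl.get_state()['eef_pos'])
E
```

```text
disc [ 0.5811932  -0.18671216  0.012     ] hub [ 0.58291748 -0.18435363  0.045     ]
rim [0.4447385  0.03834709 0.07      ]
rim [0.4529013  0.17353913 0.07      ]
rim [0.61376663 0.0248032  0.07      ]
(-0.085, -0.075, 0.07) [0.44057587 0.02819709 0.07      ] [206.86530549 267.98232298] [342.22922843 220.71331543]
(-0.085, 0.075, 0.07) [0.44867193 0.17797845 0.07      ] [140.60540154 194.77708475] [287.11188    216.88376051]
(0.085, -0.075, 0.07) [0.61032807 0.01902155 0.07      ] [373.8521983  224.29598347] [346.27930574 158.74720845]
(-0.085, -0.075, 0) [0.44057587 0.02819709 0.        ] [208.58511583 333.68579441] [340.66655341 220.92327968]
(0.085, -0.075, 0) [0.61032807 0.01902155 0.        ] [372.27856275 288.60184333] [344.48926206 162.64979093]
[[316.1875396  199.97830188]]
[ 0.57595986 -0.18878111  0.15425748]
```

Request:
{"op": "move_arm", "data": {"plan": [3, 2, -35, 0, 0, 0, 85, 3, 2, -35, 0, 0, 0, 85, 0, 0, -20, 0, 0, 0, 85, 0, 0, 0, 0, 0, 0, 85, 0, 0, 0, 0, 0, 0, 85]}}

```text
time: 1.9
eef_pos: [0.5826, -0.1908, 0.0704]
tcp_rot: [1.0, -0.027, -0.0, 0.0]
contact_force: [0.5, -1.7, -0.2]
opening: 0.997
finger_force: 0.0
```

```bash
python3 - <<'E'
from h import *
from plant import ctrl
s=ctrl.get_state();print(s['eef_pos'],np.degrees(R.from_quat(s['tcp_rot']).as_euler('xyz')))
E
```

```text
[ 0.58260949 -0.19076855  0.0703958 ] [ 1.79995100e+02  1.03422343e-02 -3.07563761e+00]
```

Request:
{"op": "move_arm", "data": {"plan": [0, 3, -20, 0, 0, 0, 85, 0, 3, -20, 0, 0, 0, 70, 0, 0, -15, 0, 0, 0, 55, 0, 0, 0, 0, 0, 0, 45, 0, 0, 0, 0, 0, 0, 35, 0, 0, 0, 0, 0, 0, 26, 0, 0, 0, 0, 0, 0, 16, 0, 0, 0, 0, 0, 0, 10, 0, 0, 0, 0, 0, 0, 10, 0, 0, 0, 0, 0, 0, 10]}}

```text
time: 2.9
eef_pos: [0.5838, -0.1848, 0.0167]
tcp_rot: [1.0, -0.027, 0.001, 0.001]
contact_force: [-0.6, 0.7, 5.4]
opening: 0.205
finger_force: 39.1
```

Request:
{"op": "move_arm", "data": {"plan": [0, 0, 5, 0, 0, 0, 10, 0, 0, 20, 0, 0, 0, 10, 0, 0, 40, 0, 0, 0, 10, 0, 0, 45, 0, 0, 0, 10, 0, 0, 45, 0, 0, 0, 10, 0, 0, 0, 0, 0, 0, 10, 0, 0, 0, 0, 0, 0, 10], "newtons": 60}}

```text
time: 3.6
eef_pos: [0.5827, -0.1842, 0.1706]
tcp_rot: [1.0, -0.027, 0.0, 0.0]
contact_force: [-1.4, -1.4, -3.4]
opening: 0.185
finger_force: 58.8
```

```bash
python3 - <<'E'
from h import *
from plant import ctrl
s=ctrl.get_state();print(s['eef_pos'],np.degrees(R.from_quat(s['tcp_rot']).as_euler('xyz')),s['contact_force'],s['opening'])
c=snap('side','s2');snap('top','t2')
p=w2px(c,s['eef_pos'])[0];print(p)
x,y=int(p[0])-50,int(p[1])-55
cv2.imwrite('pics/s2z.png',cv2.resize(cv2.imread('pics/s2.png')[y:y+100,x:x+100],None,fx=5,fy=5,interpolation=cv2.INTER_CUBIC));print(x,y)
e=s['eef_pos']; print(w2px(c,[e+[0,0,z] for z in(-.004,-.016)]))
E
```

```text
[ 0.58272652 -0.18418577  0.17055145] [ 1.79971544e+02 -5.76471778e-02 -3.03826606e+00] [-1.43272791 -1.38526045 -3.43192918] 0.18542181190955992
[390.21287122 203.33553121]
340 148
[[390.14784599 204.48378222]
 [389.95313615 207.91091547]]
```

View pics/s2z.png

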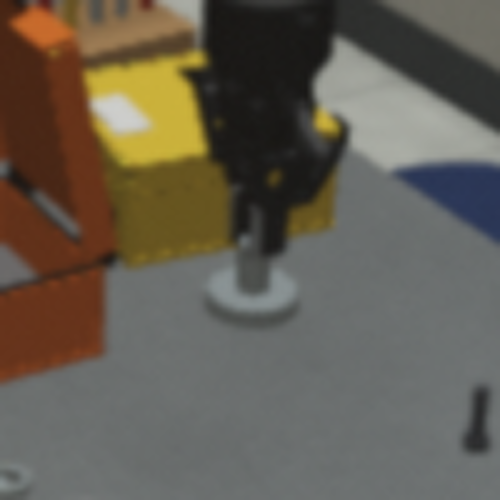

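Gear held upright, disc at crop (252,291), about 20 mm below the TCP. Moving over the nest, with x first to clear the lid.

Request:
{"op": "move_arm", "data": {"plan": [-21, 30, 0, 0, 0, 0, 10, -21, 30, 0, 0, 0, 0, 10, -21, 30, 0, 0, 0, 0, 10, -20, 30, 0, 0, 0, 0, 10, 0, 41, 0, 0, 0, 0, 10, 0, 41, 0, 0, 0, 0, 10, 0, 41, 0, 0, 0, 0, 10, 0, 41, -20, 0, 0, 0, 10, 0, 0, -20, 0, 0, 0, 10, 0, 0, 0, 0, 0, 0, 10, 0, 0, 0, 0, 0, 0, 10, 0, 0, 0, 0, 0, 0, 10]}}

```text
time: 4.9
eef_pos: [0.5, 0.0991, 0.1302]
tcp_rot: [1.0, -0.027, 0.0, 0.0]
contact_force: [0.4, 0.3, -2.2]
opening: 0.185
finger_force: 59.1
```

```bash
python3 - <<'E'
from h import *
from plant import ctrl
s=ctrl.get_state();e=s['eef_pos'];print(e,np.degrees(R.from_quat(s['tcp_rot']).as_euler('xyz')),s['contact_force'],s['opening'])
c=snap('side','s3');t=snap('top','t3')
p=w2px(c,e)[0];print(p,w2px(c,e-[0,0,.008]),w2px(t,e))
a=cv2.resize(cv2.imread('pics/s3.png')[130:240,270:370],None,fx=4.5,fy=4.5,interpolation=cv2.INTER_CUBIC)
b=cv2.resize(cv2.imread('pics/t3.png')[140:250,285:360],None,fx=4.5,fy=4.5,interpolation=cv2.INTER_CUBIC)
cv2.imwrite('pics/s3z.png',np.hstack([a,b]))
E
```

```text
[0.50002942 0.09907675 0.13020692] [ 1.79994703e+02 -3.52793671e-03 -3.11327257e+00] [ 0.37552993  0.33616109 -2.23725929] 0.18458260480148314
[321.18357994 183.23462337] [[321.22449307 185.30997355]] [[316.46724141 196.96208   ]]
```

View pics/s3z.png

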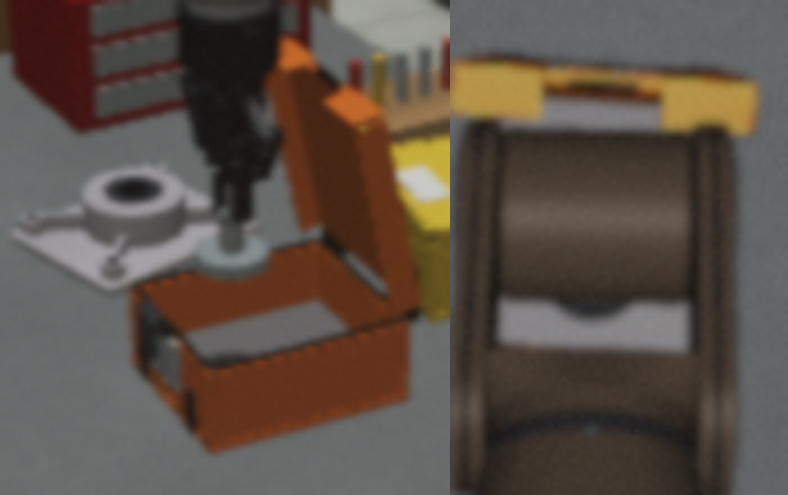

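```bash
python3 - <<'E'
from h import *
t=load('t3')
for z in(.3,.35,.4,.45):print(z,px2w(t,318,168.4,z)[:2])
for v in(154,168):print('lid',v,px2w(t,300,v,.245)[:2])
E
```

```text
0.3 [0.55040996 0.09662688]
0.35 [0.54343456 0.09673805]
0.4 [0.53645916 0.09684923]
0.45 [0.52948377 0.0969604 ]
lid 154 [0.59082473 0.13845927]
lid 168 [0.5583674  0.13787869]
```

Request:
{"op": "move_arm", "data": {"plan": [0, 1, -30, 0, 0, 0, 10, 0, 0, -30, 0, 0, 0, 10, 0, 0, -20, 0, 0, 0, 10, 0, 0, -5, 0, 0, 0, 10, 0, 0, -2, 0, 0, 0, 10, 0, 0, -2, 0, 0, 0, 10, 0, 0, 0, 0, 0, 0, 10]}}

```text
time: 5.7
eef_pos: [0.5009, 0.1007, 0.0424]
tcp_rot: [1.0, -0.027, 0.001, -0.0]
contact_force: [-0.2, -0.1, -3.2]
opening: 0.191
finger_force: 59.1
```

Request:
{"op": "move_arm", "data": {"plan": [0, 0, -1, 0, 0, 0, 10, 0, 0, -1, 0, 0, 0, 10, 0, 0, -1, 0, 0, 0, 10, 0, 0, -1, 0, 0, 0, 10, 0, 0, -1, 0, 0, 0, 10, 0, 0, 0, 0, 0, 0, 10]}}

```text
time: 6.3
eef_pos: [0.4995, 0.1008, 0.0358]
tcp_rot: [1.0, -0.027, -0.0, 0.0]
contact_force: [0.2, 0.0, -1.8]
opening: 0.188
finger_force: 59.1
```

Request:
{"op": "move_arm", "data": {"plan": [0, 0, -1, 0, 0, 0, 10, 0, 0, -1, 0, 0, 0, 10, 0, 0, -1, 0, 0, 0, 10, 0, 0, 0, 0, 0, 0, 10]}}

```text
time: 6.7
eef_pos: [0.4995, 0.1008, 0.0328]
tcp_rot: [1.0, -0.027, -0.0, -0.0]
contact_force: [-0.2, 0.1, -2.9]
opening: 0.188
finger_force: 59.1
```

Request:
{"op": "move_arm", "data": {"plan": [0, 0, -1, 0, 0, 0, 10, 0, 0, -1, 0, 0, 0, 10, 0, 0, -1, 0, 0, 0, 10, 0, 0, 0, 0, 0, 0, 10]}}

```text
time: 7.1
eef_pos: [0.4995, 0.1008, 0.0298]
tcp_rot: [1.0, -0.027, -0.0, 0.0]
contact_force: [-0.2, -0.3, -2.2]
opening: 0.188
finger_force: 59.1
```

Already below the insert's top, so it is in the recess. Now single millimetres.

Request:
{"op": "move_arm", "data": {"plan": [0, 0, -1, 0, 0, 0, 10, 0, 0, -1, 0, 0, 0, 10, 0, 0, 0, 0, 0, 0, 10]}}

```text
time: 7.4
eef_pos: [0.4996, 0.1008, 0.0279]
tcp_rot: [1.0, -0.027, -0.0, 0.0]
contact_force: [0.5, 0.9, -2.6]
opening: 0.189
finger_force: 59.1
```

Request:
{"op": "move_arm", "data": {"plan": [0, 0, -1, 0, 0, 0, 10, 0, 0, 0, 0, 0, 0, 10]}}

```text
time: 7.6
eef_pos: [0.4996, 0.1008, 0.0269]
tcp_rot: [1.0, -0.027, -0.0, -0.0]
contact_force: [-0.3, 0.6, -2.3]
opening: 0.187
finger_force: 59.1
```

Request:
{"op": "move_arm", "data": {"plan": [0, 0, -1, 0, 0, 0, 10, 0, 0, 0, 0, 0, 0, 10]}}

```text
time: 7.8
eef_pos: [0.4996, 0.1008, 0.0259]
tcp_rot: [1.0, -0.027, -0.0, 0.0]
contact_force: [0.3, 0.5, -2.7]
opening: 0.192
finger_force: 59.1
```

Request:
{"op": "move_arm", "data": {"plan": [0, 0, -0.7, 0, 0, 0, 10, 0, 0, 0, 0, 0, 0, 10]}}

```text
time: 8.0
eef_pos: [0.4997, 0.1008, 0.0252]
tcp_rot: [1.0, -0.027, -0.0, -0.0]
contact_force: [0.5, 0.1, -3.2]
opening: 0.184
finger_force: 59.1
```

Request:
{"op": "move_arm", "data": {"plan": [0, 0, -0.7, 0, 0, 0, 10, 0, 0, 0, 0, 0, 0, 10]}}

```text
time: 8.2
eef_pos: [0.4999, 0.101, 0.025]
tcp_rot: [1.0, -0.027, 0.0, -0.0]
contact_force: [-1.3, 0.5, 0.5]
opening: 0.191
finger_force: 59.5
```

Contact at TCP z = 25 mm, as predicted for the recess floor. Now opening and withdrawing.

Request:
{"op": "move_arm", "data": {"plan": [0, 0, 0, 0, 0, 0, 22, 0, 0, 0, 0, 0, 0, 28, 0, 0, 0, 0, 0, 0, 40, 0, 0, 0, 0, 0, 0, 50, 0, 0, 0, 0, 0, 0, 50, 0, 0, 15, 0, 0, 0, 50, 0, 0, 35, 0, 0, 0, 50, 0, 0, 45, 0, 0, 0, 50, 0, 0, 45, 0, 0, 0, 30, 0, 0, 0, 0, 0, 0, 0], "newtons": 60}}

```text
time: 9.2
eef_pos: [0.5046, 0.1009, 0.1727]
tcp_rot: [1.0, -0.026, 0.008, -0.0]
contact_force: [0.8, 0.4, 0.4]
opening: 0.255
finger_force: 0.0
```

```bash
python3 - <<'E'
from h import *
from plant import ctrl
s=ctrl.get_state();e=s['eef_pos'];print(e,s['contact_force'],s['opening'],s['qpos'])
c=snap('side','s4');t=snap('top','t4')
a=cv2.resize(cv2.imread('pics/s4.png')[100:240,270:370],None,fx=4,fy=4,interpolation=cv2.INTER_CUBIC)
b=cv2.resize(cv2.imread('pics/t4.png')[140:280,285:375],None,fx=4,fy=4,interpolation=cv2.INTER_CUBIC)
cv2.imwrite('pics/s4z.png',np.hstack([a,b]))
E
```

```text
[0.50458385 0.10087974 0.17268564] [0.77947818 0.39078916 0.42911702] 0.25454070264176404 [-2.27915011e-05 -4.55793561e-02  2.01054688e+00 -3.52113868e-05
  1.16158747e+00  1.62365912e+00]
```

View pics/s4z.png

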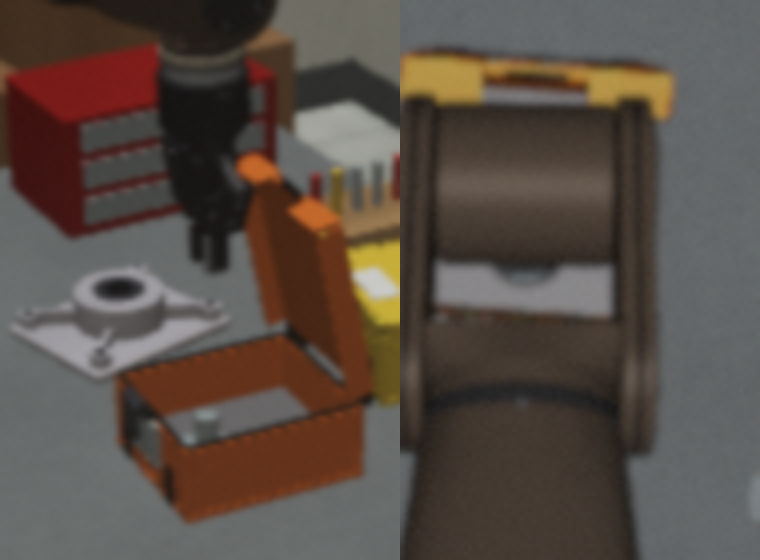

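The side crop shows the gear in the recess, with its hub top at crop (207,412), and the gripper is clear of it. Next I'll work out the lid path: fingertips behind the lid, following the arc.

```bash
cat >> h.py <<'E'
H=np.array([.6149,.0939,.08]);Y=-.0545
def tip(th,r=.157,h=.0088,b=.011):
    x=-r*np.cos(th)+h*np.sin(th)+b; z=r*np.sin(th)+h*np.cos(th)
    return H+[x*np.cos(Y),x*np.sin(Y),z]
E
python3 - <<'E'
from h import *
c=load('s4');print('hub px pred',w2px(c,[.499,.0998,.053]),'obs',270+207.5/4-.5,100+412.5/4-.5)
np.set_printoptions(suppress=True,precision=1)
ths=np.r_[1.7,1.45:0.2:14j];P=np.array([tip(t) for t in ths])*1000
for t,p,d in zip(ths,P,np.diff(P,axis=0,prepend=P[:1])):print('%.2f'%t,p,d)
print(tip(.1)*1000,tip(0)*1000)
E
```

```text
hub px pred [[321.20911235 202.86972063]] obs 321.375 202.625
1.70 [654.8  91.7 234.6] [0. 0. 0.]
1.45 [615.7  93.9 236.9] [-39.1   2.1   2.4]
1.35 [600.7  94.7 235.2] [-15.    0.8  -1.7]
1.26 [586.   95.5 232.1] [-14.8   0.8  -3.1]
1.16 [571.6  96.3 227.5] [-14.4   0.8  -4.5]
1.07 [557.7  97.  221.6] [-13.9   0.8  -5.9]
0.97 [544.4  97.7 214.4] [-13.3   0.7  -7.2]
0.87 [531.9  98.4 206. ] [-12.5   0.7  -8.5]
0.78 [520.3  99.1 196.3] [-11.6   0.6  -9.6]
0.68 [509.6  99.6 185.7] [-10.7   0.6 -10.7]
0.58 [500.  100.2 174. ] [ -9.6   0.5 -11.7]
0.49 [491.6 100.6 161.4] [ -8.4   0.5 -12.5]
0.39 [484.4 101.  148.2] [ -7.2   0.4 -13.3]
0.30 [478.5 101.3 134.2] [ -5.9   0.3 -13.9]
0.20 [474.  101.6 119.8] [ -4.5   0.2 -14.4]
[470.8 101.8 104.4] [469.1 101.9  88.8]
```

Request:
{"op": "move_arm", "data": {"plan": [0, 0, 45, 0, 0, 0, 0, 0, 0, 45, 0, 0, 0, 0, 0, 0, 40, 0, 0, 0, 0, 40, -2, 0, 0, 0, 0, 0, 45, -2, 0, 0, 0, 0, 0, 45, -2, 0, 0, 0, 0, 0, 40, -3, 0, 0, 0, 0, 0, 0, 0, 0, 0, 0, 0, 0, 0, 0, -30, 0, 0, 0, 0, 0, 0, -30, 0, 0, 0, 0, 0, 0, 0, 0, 0, 0, 0, 0, 0, 0, 0, 0, 0, 0]}}

```text
time: 10.5
eef_pos: [0.6685, 0.0919, 0.2328]
tcp_rot: [1.0, -0.026, -0.002, 0.0]
contact_force: [0.9, -0.2, 0.0]
opening: -0.001
finger_force: 0.0
```

```bash
python3 - <<'E'
from h import *
from plant import ctrl
s=ctrl.get_state();e=s['eef_pos'];print(e,s['contact_force'],s['opening'])
c=snap('side','s5')
cv2.imwrite('pics/s5z.png',cv2.resize(cv2.imread('pics/s5.png')[90:240,270:410],None,fx=4,fy=4,interpolation=cv2.INTER_CUBIC))
E
```

```text
[0.66847108 0.09188916 0.23284127] [ 0.89431266 -0.18760177  0.03159586] -0.0006046882593102374
```

View pics/s5z.png

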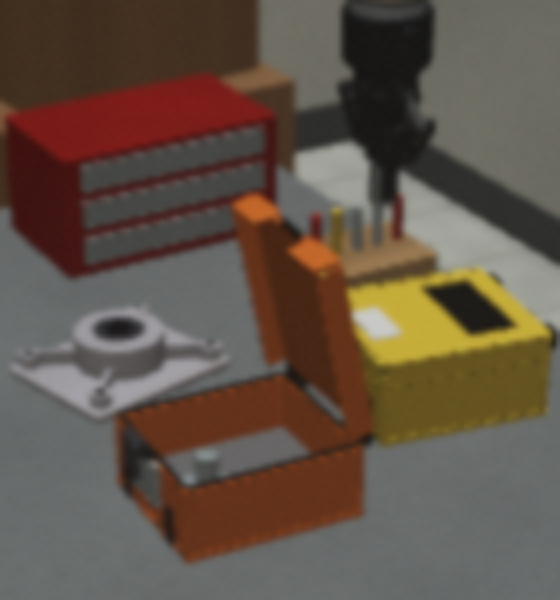

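The fingers are shut behind the lid at crop (385,200), the lid's top edge is at (290,235), and the gear still stands in the recess. Starting the swing.

Request:
{"op": "move_arm", "data": {"plan": [-20, 1, 1, 0, 0, 0, 0, -18, 1, 1, 0, 0, 0, 0, -15, 0, 1, 0, 0, 0, 0, -15, 1, -1, 0, 0, 0, 0, -15, 1, -3, 0, 0, 0, 0, -14, 1, -4, 0, 0, 0, 0, -14, 1, -6, 0, 0, 0, 0]}}

```text
time: 11.25
eef_pos: [0.5595, 0.0979, 0.2271]
tcp_rot: [1.0, -0.027, 0.003, -0.0]
contact_force: [0.1, -0.3, 0.1]
opening: 0.003
finger_force: 0.0
```

```bash
python3 - <<'E'
from h import *
from plant import ctrl
s=ctrl.get_state();e=s['eef_pos'];print(e,s['contact_force'])
snap('side','s6')
for f in('s5','s6'):
    hsv=cv2.cvtColor(load(f)['color'],cv2.COLOR_RGB2HSV);m=cv2.inRange(hsv,(5,150,60),(14,255,255));m[:120]*=1
    m[:, :285]=0;m[:,375:]=0;m[:110]=0;m[250:]=0
    ys,xs=np.nonzero(m);print(f,len(ys),'top row',ys.min(),xs[ys==ys.min()],'right',xs.max(),'left',xs.min())
c=load('s6')
for th in(1.4,1.0,.95):
  for yy in(-.075,.075):
    x=-.171*np.cos(th);z=.171*np.sin(th);p=H+[x*np.cos(Y)-yy*np.sin(Y),x*np.sin(Y)+yy*np.cos(Y),z];print(th,yy,w2px(c,p)[0])
E
```

```text
[0.55951681 0.09790079 0.2270611 ] [ 0.078147   -0.26397643  0.05356133]
s5 2489 top row 110 [307 308 309 310 325 326] right 369 left 287
s6 2413 top row 110 [307 308 309 310] right 369 left 285
1.4 -0.075 [354.399045   154.80769155]
1.4 0.075 [333.59101605 138.49114536]
1.0 -0.075 [336.9270925 165.6409232]
1.0 0.075 [317.15530263 148.49140661]
0.95 -0.075 [334.96145898 167.43447066]
0.95 0.075 [315.31892681 150.1609726 ]
```

```bash
python3 - <<'E'
from h import *
cv2.imwrite('pics/s6z.png',cv2.resize(cv2.imread('pics/s6.png')[90:240,270:410],None,fx=4,fy=4,interpolation=cv2.INTER_CUBIC))
E
```

```text
(no output)
```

View pics/s6z.png

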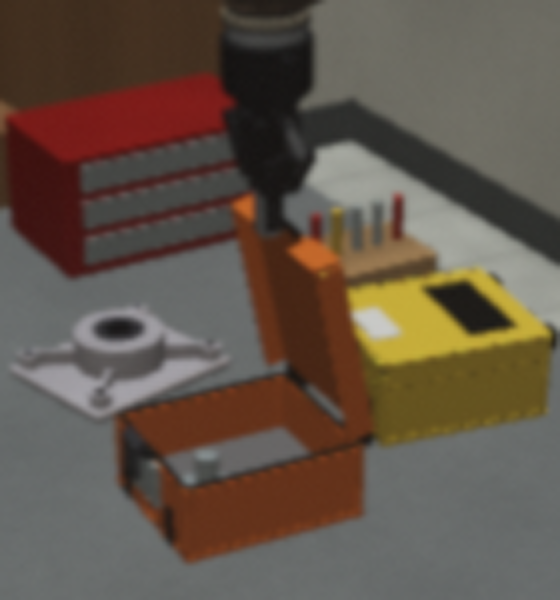

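The lid is unmoved at about 1.4: its tabs are at crop (255,200) and (320,255), while the fingertips are at (275,232) between them. I'll check where the fingertips really are against the TCP reading.

```bash
python3 - <<'E'
from h import *
from plant import ctrl
for f,e in(('s5',[.6685,.0919,.2328]),('s6',[.5595,.0979,.2271])):
    c=load(f);print(f,[(w2px(c,np.array(e)+[0,0,k])[0]-[270,90])*4 for k in(0,.01,.02)])
c=load('s6')
for th in(1.5,1.4,1.3):print(th,[(w2px(c,H+[ -r*np.cos(th)*np.cos(Y),-r*np.cos(th)*np.sin(Y),r*np.sin(th)])[0]-[270,90])*4 for r in(.146,.171,.176)])
d=cv2.absdiff(cv2.imread('pics/s5.png'),cv2.imread('pics/s6.png')).max(2)[90:240,270:410]
ys,xs=np.nonzero(d>25); 
for y in range(40,75,2):
    r=xs[ys==y]; print(y*4,r.min()*4 if len(r) else None,r.max()*4 if len(r) else None, end=' | ')
E
```

```text
s5 [array([379.74909765, 223.59164447]), array([380.00581298, 212.86664937]), array([380.26234181, 202.08647617])]
s6 [array([265.86044318, 254.43657862]), array([265.81695058, 243.55065738]), array([265.7725589 , 232.60667004])]
1.5 [array([314.14980275, 246.02172286]), array([312.50203972, 219.37404458]), array([312.16891707, 214.00008626])]
1.4 [array([298.94088078, 251.2416901 ]), array([294.54908405, 225.44940068]), array([293.66207633, 220.24487146])]
1.3 [array([283.91070123, 257.98717398]), array([276.79347323, 233.34496371]), array([275.35582089, 228.37005492])]
160 236 396 | 168 240 396 | 176 248 396 | 184 252 396 | 192 252 396 | 200 252 392 | 208 252 280 | 216 252 280 | 224 252 280 | 232 260 272 | 240 None None | 248 None None | 256 None None | 264 None None | 272 None None | 280 None None | 288 None None | 296 None None |
```

The visible fingertips end about 18 mm above the reported TCP, so they passed over the lid edge without touching it. I'll go back over and come down 18 mm lower.

Request:
{"op": "move_arm", "data": {"plan": [0, 0, 30, 0, 0, 0, 0, 35, -2, 0, 0, 0, 0, 0, 40, -2, 0, 0, 0, 0, 0, 35, -2, 0, 0, 0, 0, 0, 0, 0, 0, 0, 0, 0, 0, 0, 0, -20, 0, 0, 0, 0, 0, 0, -23, 0, 0, 0, 0, 0, 0, 0, 0, 0, 0, 0, 0, 0, 0, 0, 0, 0, 0]}}

```text
time: 12.2
eef_pos: [0.6686, 0.0919, 0.2118]
tcp_rot: [1.0, -0.026, 0.0, -0.0]
contact_force: [-0.4, -0.7, -0.2]
opening: 0.002
finger_force: 0.0
```

Request:
{"op": "move_arm", "data": {"plan": [-20, 1, 1, 0, 0, 0, 0, -18, 1, 1, 0, 0, 0, 0, -15, 0, 1, 0, 0, 0, 0, -15, 1, -1, 0, 0, 0, 0, -15, 1, -3, 0, 0, 0, 0, -14, 1, -4, 0, 0, 0, 0, 0, 0, 0, 0, 0, 0, 0]}}

```text
time: 12.9
eef_pos: [0.5714, 0.0971, 0.2081]
tcp_rot: [1.0, -0.026, 0.002, -0.0]
contact_force: [0.1, 0.0, -0.1]
opening: 0.0
finger_force: 0.0
```

```bash
python3 - <<'E'
from h import *
from plant import ctrl
s=ctrl.get_state();e=s['eef_pos'];print(e,s['contact_force'])
c=snap('side','s7')
d=cv2.absdiff(cv2.imread('pics/s5.png'),cv2.imread('pics/s7.png')).max(2)[90:240,270:410]
ys,xs=np.nonzero(d>25)
for y in range(40,110,4):
    r=xs[ys==y]; print(y*4,(r.min()*4,r.max()*4,len(r)) if len(r) else None, end=' | ')
E
```

```text
[0.57141002 0.09709803 0.20810058] [ 0.11772078  0.00826822 -0.11342617]
160 (np.int64(244), np.int64(392), 26) | 176 (np.int64(248), np.int64(396), 29) | 192 (np.int64(244), np.int64(396), 29) | 208 (np.int64(216), np.int64(308), 23) | 224 (np.int64(196), np.int64(280), 19) | 240 (np.int64(208), np.int64(320), 26) | 256 (np.int64(212), np.int64(336), 30) | 272 (np.int64(220), np.int64(340), 30) | 288 (np.int64(228), np.int64(344), 24) | 304 (np.int64(236), np.int64(348), 22) | 320 (np.int64(240), np.int64(352), 17) | 336 (np.int64(248), np.int64(352), 14) | 352 (np.int64(260), np.int64(360), 11) | 368 (np.int64(316), np.int64(356), 6) | 384 (np.int64(324), np.int64(356), 3) | 400 (np.int64(364), np.int64(368), 2) | 416 (np.int64(332), np.int64(340), 3) | 432 None |
```

The lid is moving now. Continuing along the arc.

Request:
{"op": "move_arm", "data": {"plan": [-14, 1, -6, 0, 0, 0, 0, -13, 1, -7, 0, 0, 0, 0, -12, 1, -9, 0, 0, 0, 0, -12, 0, -10, 0, 0, 0, 0, -11, 1, -11, 0, 0, 0, 0, -10, 0, -12, 0, 0, 0, 0, -8, 1, -12, 0, 0, 0, 0, -7, 0, -13, 0, 0, 0, 0, 0, 0, 0, 0, 0, 0, 0]}}

```text
time: 13.85
eef_pos: [0.4842, 0.102, 0.1248]
tcp_rot: [1.0, -0.027, -0.0, -0.0]
contact_force: [-0.8, 1.3, 2.6]
opening: 0.001
finger_force: 1.4
```

Request:
{"op": "move_arm", "data": {"plan": [-6, 0, -12, 0, 0, 0, 0, -4, 0, -12, 0, 0, 0, 0, -2, 0, -6, 0, 0, 0, 0, 0, 0, -3, 0, 0, 0, 0, 0, 0, -2, 0, 0, 0, 0, 0, 0, 0, 0, 0, 0, 0]}}

```text
time: 14.45
eef_pos: [0.473, 0.1021, 0.0908]
tcp_rot: [1.0, -0.027, 0.0, -0.0]
contact_force: [0.6, 2.7, 2.9]
opening: -0.0
finger_force: 1.9
```

Request:
{"op": "move_arm", "data": {"plan": [-1, 0, -1, 0, 0, 0, 0, -1, 0, -1, 0, 0, 0, 0, -1, 0, -1, 0, 0, 0, 0, 0, 0, 0, 0, 0, 0, 0]}}

```text
time: 14.85
eef_pos: [0.4703, 0.1013, 0.0879]
tcp_rot: [1.0, -0.026, 0.001, 0.0]
contact_force: [4.2, 0.1, 3.2]
opening: -0.0
finger_force: 2.2
```

Request:
{"op": "move_arm", "data": {"plan": [0, 0, -1, 0, 0, 0, 0, 0, 0, -1, 0, 0, 0, 0, 0, 0, -1, 0, 0, 0, 0, 0, 0, 0, 0, 0, 0, 0]}}

```text
time: 15.25
eef_pos: [0.4696, 0.1015, 0.0843]
tcp_rot: [1.0, -0.026, -0.0, 0.0]
contact_force: [3.4, -1.0, 4.3]
opening: -0.001
finger_force: 1.9
```

Request:
{"op": "move_arm", "data": {"plan": [0, 0, -1, 0, 0, 0, 0, 0, 0, -1, 0, 0, 0, 0, 0, 0, 0, 0, 0, 0, 0]}}

```text
time: 15.55
eef_pos: [0.4693, 0.1016, 0.0822]
tcp_rot: [1.0, -0.026, -0.001, 0.0]
contact_force: [2.4, -2.6, 3.6]
opening: -0.002
finger_force: 2.0
```

Request:
{"op": "move_arm", "data": {"plan": [0, 0, -1, 0, 0, 0, 0, 0, 0, -1, 0, 0, 0, 0, 0, 0, 0, 0, 0, 0, 0]}}

```text
time: 15.85
eef_pos: [0.469, 0.1016, 0.0801]
tcp_rot: [1.0, -0.026, -0.001, 0.0]
contact_force: [0.3, -3.2, 4.5]
opening: 0.004
finger_force: 2.0
```

Request:
{"op": "move_arm", "data": {"plan": [0, 0, -1, 0, 0, 0, 0, 0, 0, 0, 0, 0, 0, 0]}}

```text
time: 16.05
eef_pos: [0.4689, 0.1017, 0.0791]
tcp_rot: [1.0, -0.027, -0.001, 0.0]
contact_force: [-0.9, -4.2, 4.1]
opening: 0.001
finger_force: 2.1
```

Request:
{"op": "move_arm", "data": {"plan": [0, 0, -1, 0, 0, 0, 0, 0, 0, 0, 0, 0, 0, 0]}}

```text
time: 16.25
eef_pos: [0.4689, 0.1018, 0.0782]
tcp_rot: [1.0, -0.027, -0.001, -0.0]
contact_force: [-2.2, -2.0, 3.7]
opening: 0.002
finger_force: 2.1
```

Request:
{"op": "move_arm", "data": {"plan": [0, 0, -1, 0, 0, 0, 0, 0, 0, 0, 0, 0, 0, 0]}}

```text
time: 16.45
eef_pos: [0.469, 0.102, 0.0772]
tcp_rot: [1.0, -0.027, -0.001, -0.0]
contact_force: [-2.2, -1.6, 4.7]
opening: -0.003
finger_force: 2.1
```

Request:
{"op": "move_arm", "data": {"plan": [0, 0, -1, 0, 0, 0, 0, 0, 0, 0, 0, 0, 0, 0]}}

```text
time: 16.65
eef_pos: [0.469, 0.1021, 0.0763]
tcp_rot: [1.0, -0.027, -0.001, -0.0]
contact_force: [-2.3, -1.7, 4.6]
opening: -0.003
finger_force: 2.2
```

Request:
{"op": "move_arm", "data": {"plan": [0, 0, -1, 0, 0, 0, 0, 0, 0, 0, 0, 0, 0, 0]}}

```text
time: 16.85
eef_pos: [0.469, 0.1021, 0.0753]
tcp_rot: [1.0, -0.027, -0.001, -0.0]
contact_force: [-3.1, -0.8, 4.8]
opening: 0.001
finger_force: 2.2
```

Request:
{"op": "move_arm", "data": {"plan": [0, 0, -1, 0, 0, 0, 0, 0, 0, 0, 0, 0, 0, 0]}}

```text
time: 17.05
eef_pos: [0.4692, 0.1021, 0.0744]
tcp_rot: [1.0, -0.027, -0.001, -0.0]
contact_force: [-2.7, -1.4, 4.9]
opening: 0.0
finger_force: 2.2
```

Request:
{"op": "move_arm", "data": {"plan": [0, 0, -1, 0, 0, 0, 0, 0, 0, 0, 0, 0, 0, 0]}}

```text
time: 17.25
eef_pos: [0.4693, 0.1022, 0.0734]
tcp_rot: [1.0, -0.027, -0.001, -0.0]
contact_force: [-3.7, -0.6, 4.0]
opening: -0.004
finger_force: 2.2
```

Request:
{"op": "move_arm", "data": {"plan": [0, 0, -1, 0, 0, 0, 0, 0, 0, 0, 0, 0, 0, 0]}}

```text
time: 17.45
eef_pos: [0.4694, 0.1022, 0.0728]
tcp_rot: [1.0, -0.027, -0.001, -0.0]
contact_force: [-3.8, -0.9, 6.9]
opening: 0.002
finger_force: 3.4
```

Request:
{"op": "move_arm", "data": {"plan": [0, 0, -0.7, 0, 0, 0, 0, 0, 0, 0, 0, 0, 0, 0]}}

```text
time: 17.65
eef_pos: [0.4693, 0.1022, 0.0724]
tcp_rot: [1.0, -0.027, -0.001, -0.0]
contact_force: [-4.7, 0.2, 8.6]
opening: 0.001
finger_force: 4.0
```

Request:
{"op": "move_arm", "data": {"plan": [0, 0, -0.7, 0, 0, 0, 0, 0, 0, 0, 0, 0, 0, 0]}}

```text
time: 17.85
eef_pos: [0.4693, 0.1022, 0.0718]
tcp_rot: [1.0, -0.027, -0.001, -0.0]
contact_force: [-5.6, -0.4, 8.3]
opening: 0.004
finger_force: 4.3
```

Request:
{"op": "move_arm", "data": {"plan": [0, 0, -0.7, 0, 0, 0, 0, 0, 0, 0, 0, 0, 0, 0]}}

```text
time: 18.05
eef_pos: [0.4692, 0.1022, 0.0711]
tcp_rot: [1.0, -0.027, -0.001, -0.0]
contact_force: [-5.5, -0.0, 9.0]
opening: 0.001
finger_force: 4.6
```

Request:
{"op": "move_arm", "data": {"plan": [0, 0, -0.7, 0, 0, 0, 0, 0, 0, 0, 0, 0, 0, 0]}}

```text
time: 18.25
eef_pos: [0.4692, 0.1022, 0.0705]
tcp_rot: [1.0, -0.027, -0.001, -0.0]
contact_force: [-6.5, -0.5, 9.7]
opening: 0.003
finger_force: 4.8
```

Request:
{"op": "move_arm", "data": {"plan": [-0.5, 0, -0.7, 0, 0, 0, 0, 0, 0, 0, 0, 0, 0, 0]}}

```text
time: 18.45
eef_pos: [0.4691, 0.1022, 0.07]
tcp_rot: [1.0, -0.027, -0.0, -0.0]
contact_force: [-5.0, -0.5, 10.7]
opening: -0.003
finger_force: 4.9
```

Request:
{"op": "move_arm", "data": {"plan": [-0.3, 0, -0.7, 0, 0, 0, 0, 0, 0, 0, 0, 0, 0, 0]}}

```text
time: 18.65
eef_pos: [0.4691, 0.1022, 0.0695]
tcp_rot: [1.0, -0.027, -0.0, -0.0]
contact_force: [-5.0, -0.5, 10.1]
opening: 0.001
finger_force: 5.0
```

Request:
{"op": "move_arm", "data": {"plan": [-0.2, 0, -0.7, 0, 0, 0, 0, 0, 0, 0, 0, 0, 0, 0]}}

```text
time: 18.85
eef_pos: [0.4691, 0.1022, 0.0689]
tcp_rot: [1.0, -0.027, 0.0, -0.0]
contact_force: [-4.8, -0.1, 9.5]
opening: 0.0
finger_force: 5.1
```

Request:
{"op": "move_arm", "data": {"plan": [-0.2, 0, -0.7, 0, 0, 0, 0, 0, 0, 0, 0, 0, 0, 0]}}

```text
time: 19.05
eef_pos: [0.469, 0.1022, 0.0679]
tcp_rot: [1.0, -0.027, 0.0, -0.0]
contact_force: [-3.2, -1.0, 7.3]
opening: 0.005
finger_force: 3.7
```

Request:
{"op": "move_arm", "data": {"plan": [-0.2, 0, -0.7, 0, 0, 0, 0, 0, 0, 0, 0, 0, 0, 0]}}

```text
time: 19.25
eef_pos: [0.4689, 0.1022, 0.0668]
tcp_rot: [1.0, -0.027, 0.001, -0.0]
contact_force: [-1.6, 0.1, 4.6]
opening: -0.003
finger_force: 2.6
```

Request:
{"op": "move_arm", "data": {"plan": [-0.2, 0, -0.5, 0, 0, 0, 0, 0, 0, 0, 0, 0, 0, 0]}}

```text
time: 19.45
eef_pos: [0.4684, 0.1021, 0.0655]
tcp_rot: [1.0, -0.027, 0.001, -0.0]
contact_force: [-0.3, 0.5, -0.3]
opening: -0.003
finger_force: 0.0
```

Clicked: the force dropped to 0. Now feeling for the rest in small steps.

Request:
{"op": "move_arm", "data": {"plan": [0, 0, -0.4, 0, 0, 0, 0, 0, 0, 0, 0, 0, 0, 0]}}

```text
time: 19.65
eef_pos: [0.4682, 0.102, 0.0651]
tcp_rot: [1.0, -0.027, 0.0, -0.0]
contact_force: [0.3, 0.9, 1.6]
opening: -0.005
finger_force: 0.4
```

Request:
{"op": "move_arm", "data": {"plan": [0, 0, -0.4, 0, 0, 0, 0, 0, 0, 0, 0, 0, 0, 0]}}

```text
time: 19.85
eef_pos: [0.4682, 0.1019, 0.0651]
tcp_rot: [1.0, -0.027, 0.0, -0.0]
contact_force: [-0.8, 1.5, 3.1]
opening: -0.0
finger_force: 1.2
```

Request:
{"op": "move_arm", "data": {"plan": [0, 0, -0.5, 0, 0, 0, 0, 0, 0, 0, 0, 0, 0, 0]}}

```text
time: 20.05
eef_pos: [0.4682, 0.102, 0.0649]
tcp_rot: [1.0, -0.027, -0.0, -0.0]
contact_force: [-2.1, 0.3, 5.4]
opening: -0.003
finger_force: 2.5
```

Request:
{"op": "move_arm", "data": {"plan": [0, 0, -0.5, 0, 0, 0, 0, 0, 0, 0, 0, 0, 0, 0]}}

```text
time: 20.25
eef_pos: [0.4682, 0.102, 0.0646]
tcp_rot: [1.0, -0.027, -0.0, -0.0]
contact_force: [-1.5, 0.7, 5.8]
opening: -0.0
finger_force: 2.7
```

Request:
{"op": "move_arm", "data": {"plan": [0, 0, -0.5, 0, 0, 0, 0, 0, 0, 0, 0, 0, 0, 0]}}

```text
time: 20.45
eef_pos: [0.4682, 0.102, 0.0644]
tcp_rot: [1.0, -0.027, -0.0, -0.0]
contact_force: [-2.7, -0.2, 8.1]
opening: -0.001
finger_force: 3.9
```

The rest is firm, with force climbing at almost no travel. Withdrawing straight up and checking.

Request:
{"op": "move_arm", "data": {"plan": [0, 0, 3, 0, 0, 0, 0, 0, 0, 10, 0, 0, 0, 0, 0, 0, 40, 0, 0, 0, 0, 0, 0, 45, 0, 0, 0, 0, -10, -40, 30, 0, 0, 0, 0, 0, -45, 0, 0, 0, 0, 0, 0, -45, 0, 0, 0, 0, 0, 0, -45, 0, 0, 0, 0, 0, 0, -30, 0, 0, 0, 0, 0, 0, 0, 0, 0, 0, 0, 0, 0, 0, 0, 0, 0, 0, 0]}}

```text
time: 21.55
eef_pos: [0.458, -0.1028, 0.1909]
tcp_rot: [1.0, -0.027, -0.0, -0.0]
contact_force: [-0.0, -0.2, 0.3]
opening: -0.003
finger_force: 0.0
```

```bash
python3 - <<'E'
from h import *
from plant import ctrl
s=ctrl.get_state();print(s['eef_pos'],s['contact_force'])
snap('side','s8');snap('top','t8')
a=cv2.resize(cv2.imread('pics/s8.png')[130:250,270:400],None,fx=3.5,fy=3.5,interpolation=cv2.INTER_CUBIC)
b=cv2.resize(cv2.imread('pics/t8.png')[140:260,285:375],None,fx=3.5,fy=3.5,interpolation=cv2.INTER_CUBIC)
cv2.imwrite('pics/f.png',np.hstack([a,b]))
E
```

```text
[ 0.45802791 -0.10278471  0.1908913 ] [-0.0084947  -0.21826951  0.27431233]
```

View pics/f.png

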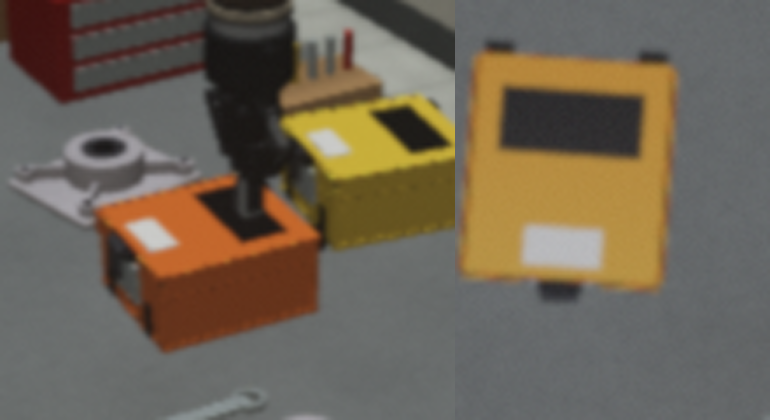

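The lid is shut and held: the pad is at crop (150,235) in the side view and (562,247) in the top view. The arm is touching nothing, so I'm handing in.

```bash
python3 -c "
from plant import order
print(order.sign_off())"
```

```text
the job is handed in; nothing more can be done
None
```

The gear sits in the recess, and the lid clicked shut and stayed shut. The highest push I read was about 11 N, the arm ended clear of everything, and I handed the job in at about 22 s.

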